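Tip the slide box over and push it into the low rack

ROBOT

A 7-joint arm with a two-finger parallel gripper is mounted at the origin on the work surface. World frame = base frame: x ahead of the robot, y to its left, z up, the work surface at z = 0. Lengths are in m, angles in rad, forces in N, time in s.
With the tool pointing down it reaches from about 0.425 to 1.025 m from the base axis. Payload 9.4 kg.
Tool frame: the origin (TCP) lies on the centre line of the jaws, within the pads' length; the fingertips stand 14 mm ahead of it and the grasp point (between the pads) lies 5 mm behind it; z points along the fingers, y is the line along which they close (so a half turn about z gives the same grasp; the last joint's range is limited). The gripper opens to 93 mm and grips with 3 to 60 N. Pads are 15 mm wide; open, the fingers measure 128 mm over their backs; the gripper's body (75 mm by 188 mm) begins 65 mm behind the grasp point.
Start: joints at [-1.379, 0.599, -0.003, 1.599, 0.002, 0.943, -0.08], TCP at [0.193, 0.699, 0.233] pointing down, gripper open.
Joint ranges: [-2.57, 2.57], [-0.35, 1.97], [-1.29, 1.29], [0.11, 2.56], [-1.05, 4.19], [0.11, 1.86], [-2.63, 2.63]. Speed limits (rad/s): [2.22, 2.22, 3.01, 3.01, 3.14, 3.14, 3.14].

INTERFACE

Orientations are given as a unit quaternion [x, y, z, w].
In Python, from workcell import telemetry, imaging, bot gives the robot as it stands.
- The arm moves only by the tool apply_moves, never from a script. Its arguments are lists of equal length, an entry for each row: "gripper": the opening in per cent of the stroke, from 0 (shut) to 100 (fully open); "offset": the shift along the world's x, y, z in mm, a list of three; "twist": the turn, a rotation vector about the world's x, y, z in rad, a list of three. In form: {"gripper": [gripper, ...], "offset": [[x, y, z], ...], "twist": [[ax, ay, az], ...]}. A call has exactly 10 rows; each row is the pose to reach, as a shift and turn from the pose commanded when the call began; what a row does not reach only later rows make up. A row lasts 1/8 s, in which the tool goes at most 62.5 mm and 10.7 degrees, less where a joint would pass 70% of its speed; a pose out of reach is approached as far as the arm can. A call with a gripper value outside its range is refused whole. The fingers move at their own pace and stop on an object; "force" is the grip in N (left out, the last holds). Time passes only in rows, so rows that repeat a pose let the fingers close, or fill a call up. It gives the time, the measured TCP pose, the force, the opening and the grip force at its end, in the units of the state.
- telemetry.get_state(): the state, without advancing time (a new reading comes with each control period).
- imaging.capture(name): name is "side" or "top"; returns the picture (384x512x3 uint8, red, green, blue); there is no depth.
- imaging.camera_info(name): a dict with "intrinsics" (3x3 intrinsics, pixels), "extrinsics" (4x4, takes a point from camera to world coordinates). Camera axes: x right, y up, looking along -z (the intrinsics and any distortion apply to the point x, -y, -z); pixel columns grow to the right and rows downward; lengths in m; the calibration is good to about 2 mm. A picture is of the moment at which its call begins. camera_info takes no time and is no camera call.
- bot.job_done(): hands the job in; it is judged then, once.
Trained networks look in the newest picture that a camera, given by its name, has taken for a name from the list of things; names that differ only in an ending like _2 or _b are one class to them, and where a whole thing is asked for, a point or a joint stands for the part that bears it (a point fixed in the world has none). Each returns a list of dicts, best first, with "p" (0 to 1); they miss things now and then, are a little off and sometimes report something else, mostly with a low value. They report only what shows in the picture. A call takes as long as a camera call. They do not tell look-alikes from the thing itself.
- imaging.recognise(camera, label): "location" ([x, y, z] in m, in the coordinates of the camera as it stood for that picture, good to about 4 mm: the middle of the surface that is visible of it).
The state is a dict: "clock": time; "qpos": joint angles; "qd": joint speeds; "joint_efforts": joint torques, N m; "position": TCP position; "tool_rot": TCP orientation; "ft_force": force on the tool from outside, world axes, zero at the start; "ft_torque": the same for the moment, N m; "gripper_width": finger opening in m; "grip_force": force on a finger pad.
Only numpy, scipy, OpenCV 4.12 (cv2) and the standard library are available. Lean on these libraries where they do the work, as an engineer would, in place of code of your own. Each camera call takes 0.05 s, during which the arm holds its last target. There are 200 camera calls.

TASK

The microscope-slide box is standing on its end and is too tall for the low white rack. Push near its top to tip it over towards the rack so that it lies flat with its grey lid up, then push it along the bench, square, into the rack until it is fully home against the stop at the back. Only push it with the fingers, never lift or carry it, and leave the bottle, the flask and the stack of dishes alone.

Things in the scene. Friction and masses are not known exactly. Their poses are not given: they have to be found in the camera images.
- slide_box: Loose white slide box, 120 x 84 x 34 mm, about 0.26 kg, with a grey lid half bearing a paper label. It starts standing on one end, 120 mm tall, white back towards the rack within 20 degrees. Origin: centre of that end. Own z: along the 120 mm length, up at the start. Own y: along the 84 mm width. Own x: out of the white back (level, to the rack at the start; down when lying lid up).
- box_foot (a point): Middle of the box's bottom edge on the white-back side, over which it tips: 17 mm along own x from the box's origin. The box falls by itself once it leans more than about 16 degrees; pushed low down it slides instead. Smooth plastic, friction about 0.35.
- box_center (a point): Centre of the slide box: 60 mm along its own z from its origin, 60 mm above the bench when standing and 17 mm when lying.
- rack: Low white steel rack fixed to the bench: one bay, no floor (the box slides on the bench). Origin: on the bench, middle of the mouth. Own x: level, into the bay; y: level, across; z: up. Bay 100 mm wide, 48 mm high, stop 85 mm from the mouth; roof top at 52 mm. The box starts 230 to 320 mm before the mouth, up to 40 mm off the bay's centre line.
- rack_stop (a point): Middle of the bay's back stop, 17 mm above the bench. A box fully home, long way in, touches it and sticks 35 mm out of the mouth: box origin at x = -35 mm in the rack's frame.
- rack_mouth (a point): Middle of the bay's mouth, 17 mm above the bench. At each side a guide lip, 36 mm high and 50 mm long, splays outwards 29 degrees from the mouth's edge, so the entrance is about 148 mm wide 44 mm before the mouth.
- amber_bottle: Amber reagent jar, 60 mm across, 115 mm tall, beside the rack on the side away from the robot. Origin: centre of its underside. Leave alone.
- flask: Glass conical flask, 56 mm across at the foot, 80 mm tall, on the far side of the work. Origin: centre of its underside. Leave alone.
- dishes: Stack of three clear dishes with white lids, 90 mm across, 44 mm high, beside the rack on the robot's side. Origin: centre of its underside. Leave alone.
There are look-alikes about, which are no part of the job. What is shaped like the slide_box but pink or purple is not meant.

How it is judged:
By the outcome, as a careful person would: the job done as asked, in the order asked, and still so for the second after the job is handed in, with the robot touching nothing.
It also fails if it takes over 72 s, if anything falls off the work surface, if the arm or the gripper's body presses on something with over 40 N, if the wrist force passes 120 N, or if a joint passes its speed limit or range.

## Working session

There is one attempt and no reset: what is moved stays moved. The work goes in short steps, Python scripts to look and compute and a tool call to move; the robot and the scene stay as the last step left them, time stands still between calls to the robot, and variables do not carry over. Pictures are saved under pics/ and viewed, at most 10 in all, crops included, and the job is handed in when it is done.

Besides the shell and the picture viewer there is one more tool, called after "Call:" as a command line: name --argument value ..., lists and objects as JSON in quotes. apply_moves: Moves the arm, as the interface text tells. Its arguments: {"type":"object","properties":{"gripper":{"type":"array","items":{"type":"number"}},"offset":{"type":"array","items":{"type":"array","items":{"type":"number"}}},"twist":{"type":"array","items":{"type":"array","items":{"type":"number"}}},"force":{"type":"number"}},"required":["gripper","offset","twist"]}

```bash
mkdir -p pics
cat > h.py <<'E'
import numpy as np, cv2
from workcell import telemetry, imaging, bot
def T(c): return np.array(imaging.camera_info(c)["extrinsics"])
def K(c): return np.array(imaging.camera_info(c)["intrinsics"])
def rec(c,l):
    return [(round(d["p"],2),(T(c)@np.r_[d["location"],1])[:3].round(4).tolist(),pix(c,(T(c)@np.r_[d["location"],1])[:3])) for d in imaging.recognise(c,l)]
def pix(c,p):
    q=np.linalg.inv(T(c))@np.r_[p,1]; v=K(c)@np.array([q[0],-q[1],-q[2]]); return (v[:2]/v[2]).round(1).tolist()
def ray(c,u,v,z):
    d=np.linalg.inv(K(c))@np.array([u,v,1.]); t=T(c); d=t[:3,:3]@np.array([d[0],-d[1],-d[2]]); o=t[:3,3]
    return (o+d*(z-o[2])/d[2])
def snap(c,n):
    im=imaging.capture(c); cv2.imwrite(f"pics/{n}.png",im[:,:,::-1]); return im
E
python3 - <<'E'
from h import *
a=snap("side","s0");b=snap("top","t0")
cv2.imwrite("pics/both.png",cv2.resize(np.vstack([a,b])[:,:,::-1],(400,600)) )
for c in("side","top"):
    print(c,T(c)[:3,3].round(3),imaging.camera_info(c).keys())
    for l in("slide_box","rack","amber_bottle","flask","dishes"):
        print(l,rec(c,l))
print(telemetry.get_state())
E
```

```text
side [ 0.51  -0.739  0.627] dict_keys(['intrinsics', 'extrinsics'])
slide_box [(0.77, [0.6485, 0.1237, 0.0723], [268.0, 145.9]), (0.77, [0.3847, -0.0133, 0.0687], [166.7, 183.6]), (0.72, [0.5393, 0.0383, 0.0744], [229.8, 165.6]), (0.67, [0.4253, 0.0806, 0.0962], [183.9, 151.5]), (0.56, [0.5589, 0.2199, 0.0872], [232.8, 125.1])]
rack [(0.71, [0.5084, -0.2426, 0.0518], [223.0, 257.7])]
amber_bottle [(0.95, [0.6747, -0.2471, 0.084], [307.6, 242.2])]
flask [(0.65, [0.7641, 0.0078, 0.0303], [318.0, 181.5])]
dishes [(0.8, [0.3686, -0.2309, 0.0444], [152.6, 260.9])]
top [ 0.469 -0.067  1.049] dict_keys(['intrinsics', 'extrinsics'])
slide_box [(0.89, [0.6446, 0.1323, 0.1211], [164.7, 149.3]), (0.88, [0.4159, 0.1126, 0.1221], [174.6, 264.6]), (0.63, [0.5557, 0.2212, 0.115], [121.1, 194.7]), (0.59, [0.5431, 0.049, 0.1176], [206.9, 199.3]), (0.57, [0.3835, 0.0001, 0.1167], [232.4, 280.3])]
rack [(0.69, [0.5025, -0.216, 0.0549], [336.8, 218.7])]
amber_bottle [(0.85, [0.672, -0.2197, 0.1118], [340.3, 133.2])]
flask [(0.76, [0.7574, 0.0113, 0.0317], [228.1, 105.1])]
dishes [(0.78, [0.3662, -0.2093, 0.0418], [334.7, 283.9]), (0.69, [0.5408, 0.047, 0.1189], [207.8, 200.4])]
{'clock': 0.6, 'qpos': array([-1.37868039,  0.59927881, -0.00249218,  1.59939215,  0.00176474,
        0.94288606, -0.07980331]), 'qd': array([ 0.00081786,  0.0013398 , -0.00042005, -0.00152225, -0.00220595,
        0.00105257,  0.00153152]), 'joint_efforts': array([-1.27416431e-03, -7.64416122e+01,  1.49531487e+00, -2.52606511e+01,
       -5.23944420e-02,  1.06118893e-02,  4.45347985e-05]), 'position': array([0.19255703, 0.69897061, 0.23263596]), 'tool_rot': array([1.34007982e-01, 9.90980252e-01, 1.82535266e-05, 1.22435249e-05]), 'ft_force': array([ 0.22627157,  0.29219878, -0.10468247]), 'ft_torque': array([ 0.05452852,  0.02400237, -0.04527336]), 'grip_force': 0.0, 'gripper_width': 0.09335849924289656}
```

View pics/t0.png

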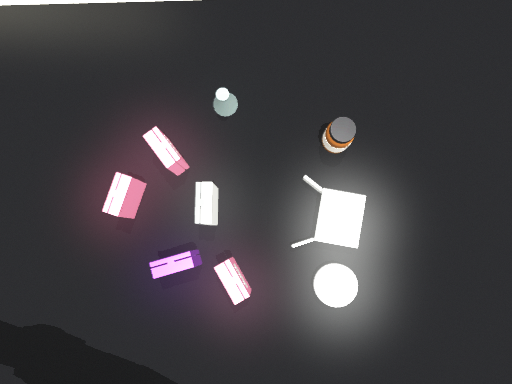

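View pics/s0.png

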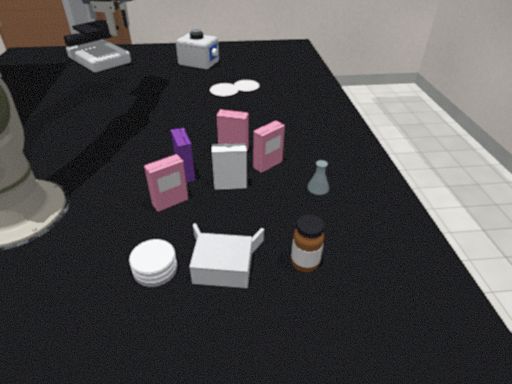

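Slide-box candidates in the top view are white (206,203), pink (165,150), pink (125,196), pink (233,281) and purple (176,263). I choose the white one at (206,203), and check it in a crop along with the rack.

Run:
```python
from h import *
b=cv2.imread("pics/t0.png")
c=cv2.resize(b[160:260,180:380],(800,400),interpolation=cv2.INTER_CUBIC); cv2.imwrite("pics/c0.png",c)
g=b.min(axis=2)
for n,(y0,y1,x0,x1),th in(("rack",(180,255,312,372),200),("box",(175,235,185,225),110),("boxbright",(175,235,185,225),190)):
    m=(g[y0:y1,x0:x1]>th).astype(np.uint8); m=cv2.morphologyEx(m,cv2.MORPH_OPEN,np.ones((9,9)) if n=="rack" else np.ones((3,3)))
    cs=max(cv2.findContours(m,cv2.RETR_EXTERNAL,cv2.CHAIN_APPROX_NONE)[0],key=cv2.contourArea)
    p=cv2.boxPoints(cv2.minAreaRect(cs))+[x0,y0]
    z=.052 if n=="rack" else .12
    w=np.array([ray("top",*q,z) for q in p]); print(n,p.round(1).tolist(),w[:,:2].round(4).tolist(),"c",w.mean(0).round(4), [np.linalg.norm(w[i]-w[i-1]).round(4) for i in range(4)],[np.degrees(np.arctan2(*(w[i]-w[i-1])[1::-1])).round(1) for i in range(4)])
```

```text
rack [[313.4, 240.7], [322.3, 187.4], [366.5, 194.8], [357.6, 248.1]] [[0.4572, -0.1662], [0.5693, -0.1879], [0.552, -0.2805], [0.4405, -0.258]] c [ 0.5047 -0.2231  0.052 ] [np.float64(0.0933), np.float64(0.1141), np.float64(0.0942), np.float64(0.1137)] [np.float64(79.7), np.float64(-11.0), np.float64(-100.6), np.float64(168.6)]
box [[193.3, 224.4], [195.0, 180.4], [218.6, 181.3], [217.0, 225.3]] [[0.4938, 0.0758], [0.581, 0.072], [0.5783, 0.025], [0.4913, 0.0291]] c [0.5361 0.0505 0.12  ] [np.float64(0.0467), np.float64(0.0873), np.float64(0.0471), np.float64(0.0872)] [np.float64(86.9), np.float64(-2.5), np.float64(-93.3), np.float64(177.3)]
boxbright [[195.0, 182.0], [217.0, 182.0], [217.0, 224.0], [195.0, 224.0]] [[0.5778, 0.0721], [0.577, 0.0283], [0.4938, 0.029], [0.4945, 0.0725]] c [0.5358 0.0505 0.12  ] [np.float64(0.0833), np.float64(0.0438), np.float64(0.0832), np.float64(0.0435)] [np.float64(-0.3), np.float64(-91.1), np.float64(179.5), np.float64(89.1)]
```

View pics/c0.png

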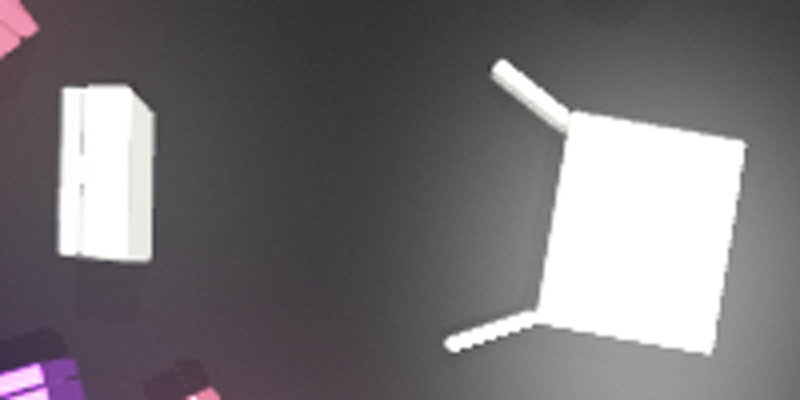

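Crop: the white box's top face spans about (195,182)–(212.5,225), its white back faces right towards the rack, and the mouth's middle is near (318,214). The look-alikes are pink or purple, so the choice holds.

Run:
```python
from h import *
f=lambda P,z:np.array([ray("top",a/4+179.6,b/4+159.6,z) for a,b in P])
B=f([(61.5,87),(59.5,256),(131,260),(128,86)],.12)
b0=f([(154.5,112),(151,262)],0)
R=f([(569,110),(746,142),(713,355),(538,322)],.052)
L=f([(498,66),(452,345)],.036)
for n,x in(("B",B),("b0",b0),("R",R),("L",L)): print(n,x[:,:2].round(4).tolist(),"c",x.mean(0)[:2].round(4))
an=lambda v:np.degrees(np.arctan2(v[1],v[0])).round(2)
print("rack into",an(R[1]-R[0]),an(R[2]-R[3]),"edges",an(R[0]-R[3])-90,an(R[1]-R[2])-90)
print("box",an(B[0]-B[1])-90,an(B[3]-B[2])-90,an(b0[0]-b0[1])-90)
m=(R[0]+R[3])/2; th=np.radians(-100.8); e=np.array([np.cos(th),np.sin(th)]);n=np.array([-e[1],e[0]])
print("mouth",m[:2],"box c rel",[(x.mean(0)[:2]-m[:2])@e for x in(B,b0)],[(x.mean(0)[:2]-m[:2])@n for x in (B,b0)])
for c,p in(("side",[.5361,.0505,.12]),("top",[.5361,.0505,.12])): print(pix(c,p))
```

```text
B [[0.5791, 0.0721], [0.4953, 0.0735], [0.4927, 0.0382], [0.579, 0.039]] c [0.5365 0.0557]
b0 [[0.5782, 0.0379], [0.4945, 0.0406]] c [0.5364 0.0393]
R [[0.5699, -0.187], [0.5513, -0.2796], [0.44, -0.2584], [0.4585, -0.1677]] c [ 0.5049 -0.2232]
L [[0.5961, -0.1515], [0.4469, -0.1233]] c [ 0.5215 -0.1374]
rack into -101.39 -101.57 edges -99.85 -100.78
box -90.95 -89.46 -91.85
mouth [ 0.51421758 -0.17737712] box c rel [np.float64(-0.23314809419124807), np.float64(-0.21694288329165312)] [np.float64(-0.021762726068426365), np.float64(-0.018840962768630933)]
[227.7, 147.7]
[206.0, 202.7]
```

Call:
apply_moves --gripper '[21,21,21,21,21,21,21,21,21,21]' --offset '[[34,-58,0],[68,-116,0],[103,-175,0],[137,-233,0],[172,-292,0],[206,-350,0],[240,-408,0],[275,-467,0],[309,-525,0],[344,-584,0]]' --twist '[[0,0,-0.132],[0,0,-0.264],[0,0,-0.396],[0,0,-0.528],[0,0,-0.66],[0,0,-0.792],[0,0,-0.924],[0,0,-1.056],[0,0,-1.188],[0,0,-1.32]]'

```text
clock: 1.85
position: [0.5107, 0.1588, 0.233]
tool_rot: [0.715, 0.699, 0.001, 0.0]
ft_force: [0.5, 1.7, 0.1]
gripper_width: 0.0194
grip_force: 0.0
```

Run:
```python
from h import *
b=cv2.imread("pics/t0.png"); hsv=cv2.cvtColor(b,cv2.COLOR_BGR2HSV)
m=((hsv[...,1]>60)&(hsv[...,2]>110)|(b.max(2)>170)).astype(np.uint8)
for c in cv2.findContours(m,cv2.RETR_EXTERNAL,cv2.CHAIN_APPROX_NONE)[0]:
    if cv2.contourArea(c)<300: continue
    p=cv2.boxPoints(cv2.minAreaRect(c)); 
    print(cv2.contourArea(c),p.mean(0).round(),[ray("top",*q,.12)[:2].round(3).tolist() for q in p])
s=telemetry.get_state();print(s["position"],s["tool_rot"],s["qpos"].round(2),s["gripper_width"])
```

```text
1524.5 [335. 285.] [[0.375, -0.139], [0.433, -0.2], [0.37, -0.259], [0.313, -0.199]]
970.5 [233. 280.] [[0.411, 0.039], [0.432, -0.001], [0.357, -0.043], [0.336, -0.002]]
849.5 [175. 263.] [[0.422, 0.166], [0.449, 0.067], [0.415, 0.058], [0.388, 0.156]]
899.5 [206. 202.] [[0.58, 0.072], [0.579, 0.028], [0.494, 0.029], [0.494, 0.072]]
2521.0 [330. 216.] [[0.447, -0.115], [0.589, -0.143], [0.563, -0.271], [0.423, -0.241]]
1365.5 [124. 196.] [[0.524, 0.261], [0.605, 0.232], [0.58, 0.167], [0.5, 0.196]]
993.5 [165. 151.] [[0.674, 0.181], [0.698, 0.148], [0.609, 0.082], [0.585, 0.115]]
381.5 [226. 102.] [[0.768, 0.029], [0.767, -0.014], [0.712, -0.013], [0.713, 0.029]]
390.5 [96.  2.] [[0.966, 0.477], [0.955, 0.076], [0.944, 0.077], [0.955, 0.476]]
[0.51066417 0.15880552 0.23304165] [7.14822496e-01 6.99305710e-01 5.61509082e-04 9.06441106e-05] [-0.69  0.39  0.39  2.05 -0.22  0.74 -0.19] 0.019434593087073605
```

Call:
apply_moves --gripper '[21,21,21,21,21,21,21,21,21,21]' --offset '[[0,0,0],[0,0,0],[0,0,-20],[0,0,-50],[0,0,-80],[0,0,-110],[0,0,-125],[0,0,-125],[0,0,-125],[0,0,-125]]' --twist '[[0,0,0],[0,0,0],[0,0,0],[0,0,0],[0,0,0],[0,0,0],[0,0,0],[0,0,0],[0,0,0],[0,0,0]]'

```text
clock: 3.1
position: [0.5101, 0.1607, 0.1086]
tool_rot: [0.713, 0.701, 0.001, 0.0]
ft_force: [-0.3, 0.1, 0.2]
gripper_width: 0.0196
grip_force: 0.0
```

Call:
apply_moves --gripper '[21,21,21,21,21,21,21,21,21,21]' --offset '[[0,-30,0],[10,-50,0],[26,-62,0],[26,-70,0],[26,-76,0],[26,-82,0],[26,-88,0],[26,-93,0],[26,-98,0],[26,-103,0]]' --twist '[[0,0,0],[0,0,0],[0,0,0],[0,0,0],[0,0,0],[0,0,0],[0,0,0],[0,0,0],[0,0,0],[0,0,0]]'

```text
clock: 4.35
position: [0.5357, 0.0571, 0.1076]
tool_rot: [0.713, 0.701, -0.0, 0.0]
ft_force: [-0.0, -0.8, 0.1]
gripper_width: 0.0194
grip_force: 0.0
```

Run:
```python
from h import *
b=snap("side","s1"); a=snap("top","t1")
cv2.imwrite("pics/c1.png",np.hstack([cv2.resize(b[80:230,130:330],(400,300)),cv2.resize(a[140:290,140:340],(400,300))])[:,:,::-1])
```

```text
(no output)
```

View pics/c1.png

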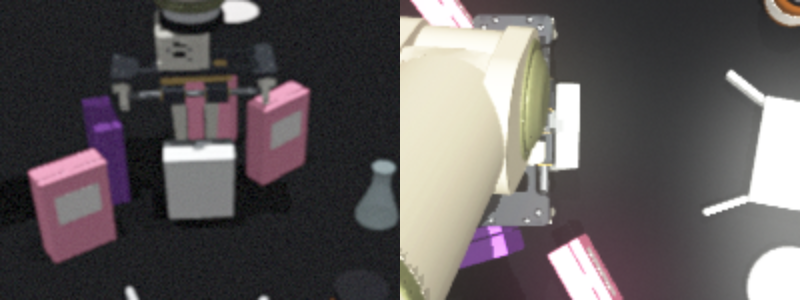

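The box is leaning toward the rack: its top edge is at about (200,145) in the left crop. I'll continue the push.

Call:
apply_moves --gripper '[21,21,21,21,21,21,21,21,21,21]' --offset '[[0,-5,0],[0,-9,0],[0,-13,0],[0,-17,0],[0,-20,0],[0,-20,0],[0,-20,0],[0,20,30],[0,30,80],[0,30,120]]' --twist '[[0,0,0],[0,0,0],[0,0,0],[0,0,0],[0,0,0],[0,0,0],[0,0,0],[0,0,0],[0,0,0],[0,0,0]]'

```text
clock: 5.7
position: [0.5356, 0.0889, 0.2291]
tool_rot: [0.713, 0.702, 0.0, 0.0]
ft_force: [1.4, -0.2, 0.2]
gripper_width: 0.0199
grip_force: 0.0
```

Run:
```python
from h import *
b=snap("side","s2"); a=snap("top","t2")
cv2.imwrite("pics/c2.png",np.vstack([cv2.resize(b[120:290,130:330],(400,340),interpolation=2),cv2.resize(a[160:260,180:380],(520,260),interpolation=2)[:,:400]])[:,:,::-1])
print(rec("side","slide_box"),rec("top","slide_box"))
```

```text
[(0.98, [0.3842, -0.0134, 0.0731], [166.3, 182.1]), (0.97, [0.5378, -0.0535, 0.0307], [232.0, 202.4]), (0.76, [0.4263, 0.0804, 0.0957], [184.4, 151.7]), (0.66, [0.5611, 0.2163, 0.0749], [233.7, 129.4])] [(0.89, [0.5377, -0.0356, 0.0319], [250.9, 204.2]), (0.82, [0.4147, 0.1143, 0.1215], [173.7, 265.2]), (0.52, [0.6247, 0.1149, 0.0959], [175.8, 161.0])]
```

View pics/c2.png

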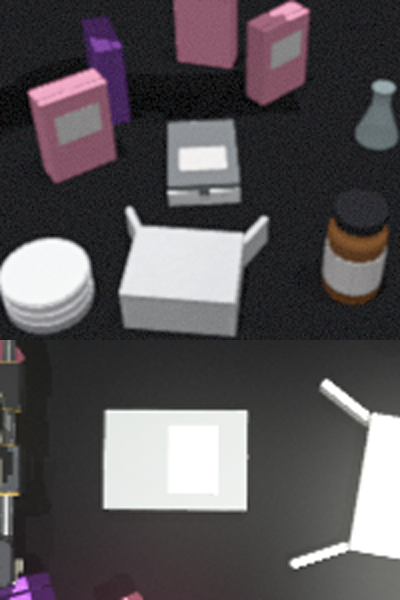

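It is lying flat, lid up: the top crop shows the grey lid spanning px about (220–275, 187–226). Now its pose.

```bash
cat > m.py <<'E'
from h import *
def box(a,x0,x1,y0=175,y1=245):
    g=a[y0:y1,x0:x1].min(2); m=cv2.morphologyEx((g>100).astype(np.uint8),cv2.MORPH_OPEN,np.ones((9,9)))
    c=max(cv2.findContours(m,cv2.RETR_EXTERNAL,cv2.CHAIN_APPROX_NONE)[0],key=cv2.contourArea)
    p=cv2.boxPoints(cv2.minAreaRect(c))+[x0,y0]
    w=np.array([ray("top",*q,.034)[:2] for q in p]); c=w.mean(0)
    v=[w[1]-w[0],w[2]-w[1]]; v=max(v,key=np.linalg.norm); L=np.linalg.norm(v); v=v/L*(-1 if v[1]>0 else 1)
    m=np.array([.514,-.177]);th=np.radians(-100.9);e=np.array([np.cos(th),np.sin(th)]);n=np.array([-e[1],e[0]])
    print("px",p.round(1).tolist(),"c",c.round(4),"yaw",np.degrees(np.arctan2(v[1],v[0])).round(2),"L",L.round(4))
    for k,q in(("rear",c-.06*v),("ctr",c),("front",c+.06*v)): print(k,q.round(4),"rack x,y",((q-m)@e).round(4),((q-m)@n).round(4))
E
python3 - <<'E'
from m import *
box(cv2.imread("pics/t2.png"),205,295)
E
```

```text
px [[219.0, 187.0], [274.0, 187.0], [274.0, 225.0], [219.0, 225.0]] c [ 0.5339 -0.0261] yaw -91.04 L 0.1191
rear [0.535  0.0339] rack x,y -0.211 -0.0193
ctr [ 0.5339 -0.0261] rack x,y -0.1519 -0.009
front [ 0.5328 -0.0861] rack x,y -0.0928 0.0013
```

Call:
apply_moves --gripper '[0,0,0,0,0,0,0,0,0,0]' --offset '[[3,-10,0],[6,-20,0],[9,-26,0],[9,-26,0],[9,-26,0],[9,-26,0],[9,-26,0],[9,-26,-30],[9,-26,-60],[9,-26,-90]]' --twist '[[0,0,-0.15],[0,0,-0.3],[0,0,-0.45],[0,0,-0.6],[0,0,-0.75],[0,0,-0.9],[0,0,-1.03],[0,0,-1.03],[0,0,-1.03],[0,0,-1.03]]'

```text
clock: 7.15
position: [0.5437, 0.0612, 0.1352]
tool_rot: [0.966, 0.258, -0.001, 0.0]
ft_force: [-0.4, 0.5, 0.2]
gripper_width: 0.0004
grip_force: 0.0
```

Call:
apply_moves --gripper '[0,0,0,0,0,0,0,0,0,0]' --offset '[[1,1,-30],[1,1,-60],[1,1,-90],[1,1,-109],[1,-4,-109],[1,-10,-109],[1,-16,-109],[1,-22,-109],[1,-28,-109],[1,-34,-109]]' --twist '[[0,0,0],[0,0,0],[0,0,0],[0,0,0],[0,0,0],[0,0,0],[0,0,0],[0,0,0],[0,0,0],[0,0,0]]'

```text
clock: 8.4
position: [0.5459, 0.0273, 0.0289]
tool_rot: [0.966, 0.259, 0.0, -0.0]
ft_force: [-0.2, 2.3, 1.2]
gripper_width: 0.0003
grip_force: 1.0
```

Run:
```python
from m import *
a=snap("top","t3"); box(a[:,:,::-1],205,305)
```

```text
px [[227.4, 224.5], [230.6, 173.3], [286.6, 176.8], [283.4, 228.0]] c [ 0.5452 -0.049 ] yaw -94.68 L 0.1217
rear [0.5501 0.0108] rack x,y -0.1913 -0.0001
ctr [ 0.5452 -0.049 ] rack x,y -0.1316 0.0064
front [ 0.5403 -0.1088] rack x,y -0.072 0.0129
```

View pics/t3.png

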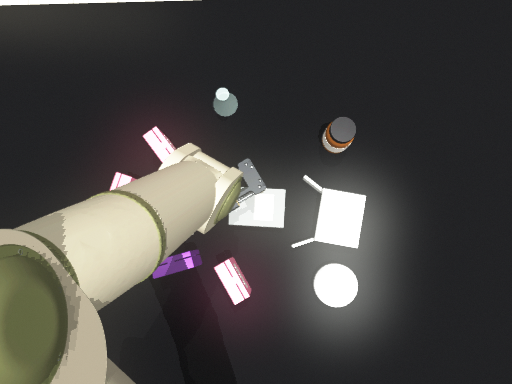

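The picture shows the box pivoting clockwise, its front edge at u≈285 and lower edge from (229,224) to (283,228), so it has turned about 4° and is heading for the mouth. I'll keep pushing.

Call:
apply_moves --gripper '[0,0,0,0,0,0,0,0,0,0]' --offset '[[1,-5,0],[2,-10,0],[3,-15,0],[4,-20,0],[5,-25,0],[6,-30,0],[7,-35,0],[7,-38,0],[7,-38,0],[7,0,0]]' --twist '[[0,0,0],[0,0,0],[0,0,0],[0,0,0],[0,0,0],[0,0,0],[0,0,0],[0,0,0],[0,0,0],[0,0,0]]'

```text
clock: 9.7
position: [0.5529, 0.0244, 0.0288]
tool_rot: [0.967, 0.256, 0.0, 0.001]
ft_force: [0.5, 1.0, 0.9]
gripper_width: 0.0001
grip_force: 0.0
```

Call:
apply_moves --gripper '[0,0,0,0,0,43,43,43,43,43]' --offset '[[0,0,0],[0,0,40],[0,0,80],[0,0,120],[0,0,120],[0,0,120],[0,0,120],[0,0,120],[0,0,120],[0,0,120]]' --twist '[[0,0,0],[0,0,0],[0,0,0],[0,0,0],[0,0,0.15],[0,0,0.3],[0,0,0.45],[0,0,0.6],[0,0,0.75],[0,0,0.85]]'

```text
clock: 10.95
position: [0.5524, 0.0264, 0.1486]
tool_rot: [0.773, 0.635, -0.0, 0.0]
ft_force: [-0.3, 0.2, 0.1]
gripper_width: 0.0392
grip_force: 0.0
```

Run:
```python
from m import *
a=snap("top","t4"); box(a[:,:,::-1],205,312)
s=telemetry.get_state();print(s["position"],s["tool_rot"])
cv2.imwrite("pics/c4.png",cv2.resize(a[150:270,170:370],(800,480))[:,:,::-1])
```

```text
px [[240.8, 220.7], [250.4, 182.4], [305.0, 196.0], [295.4, 234.4]] c [ 0.5279 -0.0829] yaw -105.16 L 0.1213
rear [ 0.5435 -0.0249] rack x,y -0.1549 0.0003
ctr [ 0.5279 -0.0829] rack x,y -0.0951 -0.0042
front [ 0.5122 -0.1408] rack x,y -0.0352 -0.0086
[0.55239806 0.02634147 0.14862412] [ 7.71280539e-01  6.36495267e-01 -2.49710079e-04  2.05993677e-04]
```

View pics/c4.png

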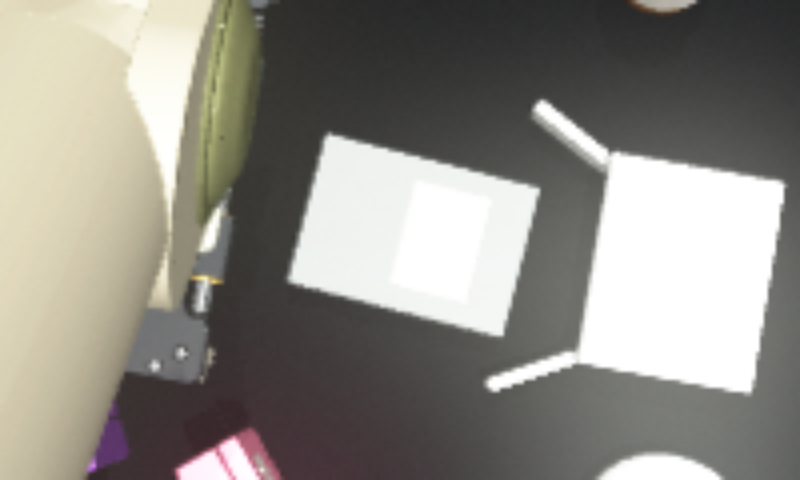

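The box is straight in front of the mouth, with its centre at crop (415,235), but it has over-turned by 4°. I'll use a rack-aligned two-finger push to square it up.

Call:
apply_moves --gripper '[43,43,43,43,43,43,43,43,43,43]' --offset '[[-5,-28,0],[-5,-28,-10],[-5,-28,-40],[-5,-28,-80],[-5,-28,-110],[-5,-28,-121],[-6,-34,-121],[-7,-40,-121],[-8,-46,-121],[-9,-52,-121]]' --twist '[[0,0,0],[0,0,0],[0,0,0],[0,0,0],[0,0,0],[0,0,0],[0,0,0],[0,0,0],[0,0,0],[0,0,0]]'

```text
clock: 12.25
position: [0.5439, -0.0248, 0.0284]
tool_rot: [0.774, 0.634, 0.001, 0.0]
ft_force: [-0.3, 1.9, 1.8]
gripper_width: 0.0401
grip_force: 0.7
```

Call:
apply_moves --gripper '[43,43,43,43,43,43,43,43,43,43]' --offset '[[-1,-6,0],[-2,-12,0],[-3,-18,0],[-5,-24,0],[-6,-30,0],[-7,-36,0],[-8,-42,0],[-9,-48,0],[-10,-54,0],[-11,-57,0]]' --twist '[[0,0,0],[0,0,0],[0,0,0],[0,0,0],[0,0,0],[0,0,0],[0,0,0],[0,0,0],[0,0,0],[0,0,0]]'

```text
clock: 13.5
position: [0.5326, -0.0822, 0.0276]
tool_rot: [0.774, 0.634, -0.0, 0.0]
ft_force: [0.0, 0.7, 0.6]
gripper_width: 0.0398
grip_force: 0.6
```

Run:
```python
from m import *
a=snap("top","t5"); s=snap("side","s5")
cv2.imwrite("pics/c5.png",np.hstack([cv2.resize(s[160:310,130:330],(400,300)),cv2.resize(a[150:300,180:380],(400,300))])[:,:,::-1])
```

```text
(no output)
```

View pics/c5.png

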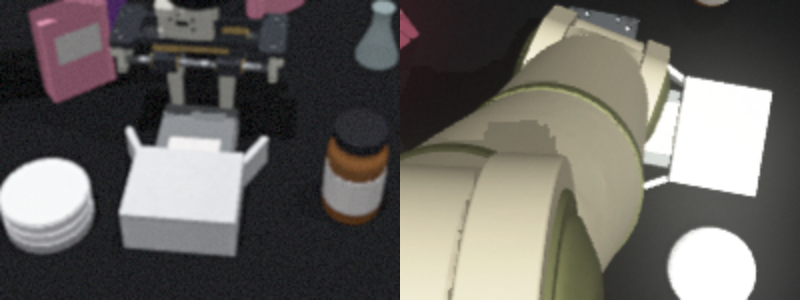

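The box has entered the bay, between the lips at crop (195,130), and is square. I'll push on towards the stop.

Call:
apply_moves --gripper '[43,43,43,43,43,43,43,43,43,43]' --offset '[[-1,-6,0],[-2,-12,0],[-3,-18,0],[-5,-24,0],[-6,-30,0],[-7,-36,0],[-8,-41,0],[-9,-45,0],[-9,-48,0],[-9,-48,0]]' --twist '[[0,0,0],[0,0,0],[0,0,0],[0,0,0],[0,0,0],[0,0,0],[0,0,0],[0,0,0],[0,0,0],[0,0,0]]'

```text
clock: 14.85
position: [0.5237, -0.13, 0.0277]
tool_rot: [0.774, 0.634, -0.0, 0.0]
ft_force: [0.3, 0.3, -0.4]
gripper_width: 0.0403
grip_force: 0.0
```

Call:
apply_moves --gripper '[43,43,43,43,43,43,43,43,43,43]' --offset '[[0,-1,0],[0,-2,0],[-1,-3,0],[-1,-4,0],[-1,-5,0],[-1,-5,0],[-1,-5,0],[-1,-5,0],[-1,-5,0],[-1,-5,0]]' --twist '[[0,0,0],[0,0,0],[0,0,0],[0,0,0],[0,0,0],[0,0,0],[0,0,0],[0,0,0],[0,0,0],[0,0,0]]'

```text
clock: 16.1
position: [0.5227, -0.1347, 0.0276]
tool_rot: [0.774, 0.634, -0.0, 0.0]
ft_force: [0.5, 0.9, 0.7]
gripper_width: 0.0398
grip_force: 0.0
```

Call:
apply_moves --gripper '[43,43,43,43,43,43,43,43,43,43]' --offset '[[0,-1,0],[0,-1,0],[0,-2,0],[0,-2,0],[0,-3,0],[0,-3,0],[-1,-4,0],[-1,-4,0],[-1,-4,0],[-1,-4,0]]' --twist '[[0,0,0],[0,0,0],[0,0,0],[0,0,0],[0,0,0],[0,0,0],[0,0,0],[0,0,0],[0,0,0],[0,0,0]]'

```text
clock: 17.35
position: [0.5222, -0.1366, 0.0276]
tool_rot: [0.773, 0.635, 0.001, -0.001]
ft_force: [0.7, 7.6, 0.7]
gripper_width: 0.0401
grip_force: 4.2
```

The force rose to 7.6 N and the tool stopped short of its target, so the box is against the stop. I'll press slightly more, then withdraw and look.

Call:
apply_moves --gripper '[43,43,43,43,43,43,43,43,43,43]' --offset '[[0,-1,0],[0,-2,0],[0,-2,0],[0,-2,0],[1,4,0],[4,20,0],[8,40,0],[10,50,40],[10,60,90],[10,80,140]]' --twist '[[0,0,0],[0,0,0],[0,0,0],[0,0,0],[0,0,0],[0,0,0],[0,0,0],[0,0,0],[0,0,0],[0,0,0]]'

```text
clock: 18.6
position: [0.5315, -0.0583, 0.1689]
tool_rot: [0.774, 0.633, -0.0, 0.0]
ft_force: [0.9, 0.5, 0.3]
gripper_width: 0.0398
grip_force: 0.0
```

Call:
apply_moves --gripper '[43,43,43,43,43,43,43,43,43,43]' --offset '[[0,40,40],[0,80,40],[0,100,40],[0,120,40],[0,140,40],[0,140,40],[0,140,40],[0,140,40],[0,140,40],[0,140,40]]' --twist '[[0,0,0],[0,0,0],[0,0,0],[0,0,0],[0,0,0],[0,0,0],[0,0,0],[0,0,0],[0,0,0],[0,0,0]]'

```text
clock: 19.85
position: [0.5317, 0.081, 0.2077]
tool_rot: [0.774, 0.634, 0.0, 0.0]
ft_force: [0.8, -0.2, -0.0]
gripper_width: 0.0398
grip_force: 0.0
```

Run:
```python
from m import *
a=snap("top","t6"); s=snap("side","s6")
cv2.imwrite("pics/c6.png",np.hstack([cv2.resize(s[160:310,130:330],(400,300)),cv2.resize(a[170:260,270:390],(400,300))])[:,:,::-1])
print(telemetry.get_state()["position"])
for l in("amber_bottle","flask","dishes"): print(rec("side",l)[:1])
# expected rear edge line at z=.034 when home
m=np.array([.514,-.177]);th=np.radians(-100.9);e=np.array([np.cos(th),np.sin(th)]);n=np.array([-e[1],e[0]])
for o in(-.042,.042):
    q=pix("top",np.r_[m-.035*e+o*n,.034]); print("exp corner crop",[(q[0]-270)*3.333+400,(q[1]-170)*3.333])
```

```text
[0.5317039 0.0812256 0.2076632]
[(0.59, [0.6761, -0.2504, 0.0795], [308.4, 245.0])]
[(0.57, [0.7654, 0.0077, 0.03], [318.5, 181.6])]
[(0.73, [0.3686, -0.2315, 0.0388], [153.0, 263.0])]
exp corner crop [491.6575, 201.6465]
exp corner crop [513.322, 73.32600000000001]
```

View pics/c6.png

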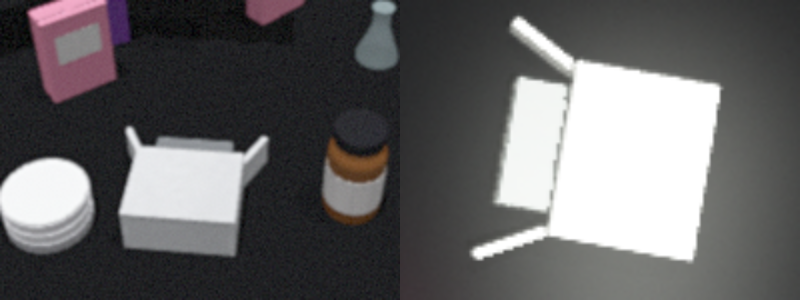

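The box is home and square. Its rear edge runs from crop (495,205) to (515,77), within a pixel of the expected edge, and the bottle, flask and dishes haven't moved.

```bash
python3 -c "
from workcell import bot
print(bot.job_done())"
```

```text
the job is handed in; nothing more can be done
None
```

I tipped the slide box over so it lies lid up and pushed it square into the rack until it met the stop. The bottle, flask and dishes were left alone, and the job was handed in after about 20 s of robot time.

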